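# Set a plate blank at its bend line and swing the keeper over

## Task

Get the metal plate ready for bending: with the fingertips push it along the wooden board, flat and without lifting it, until it overhangs the board's steel-faced end so that the line scribed across the plate lies along that edge. Then push the keeper arm by its black knob round until it lies square across the plate, with the line still on the edge. Leave the bottle cap, tape roll and ball valve where they are.

Things in the scene. Friction and masses are not known exactly. Their poses are not given: they have to be found in the camera images.
- board: Wooden board fixed on the worktop, 150 (x) x 260 (y) x 30 mm high, flat top. Origin: centre of its underside. Its -y end is faced with a steel strip: the working edge, which faces roughly to the robot's right (board yaw stays within 0.25 rad of 0).
- edge_mid (a point): Middle of the top edge of the board's steel-faced end (board x = 0, y = -130 mm, z = 30 mm); axes as the board's, so the edge runs along x and the overhang lies toward -y.
- plate: Loose aluminium plate lying flat on the board, 90 (x) x 150 (y) x 5 mm, 0.12 to 0.26 kg. Origin: centre of its underside. Starts 30 to 70 mm short of the working edge, up to 0.2 rad askew, its -y end toward that edge. A dark line is scribed across its top 45 mm from its -y end (plate y = -30 mm); two small dark screw holes mark the other end. It would tip beyond 75 mm of overhang.
- line_near (a point): End of the scribed line at the plate's -x side (nearer the robot), on the top face: plate (-45, -30, 5) mm.
- line_far (a point): End of the scribed line at the plate's +x side, on the top face: plate (45, -30, 5) mm.
- keeper (a joint): Angle (rad) of the keeper arm about its upright pivot. 0: parked, the arm points along the board's +y; it grows clockwise seen from above; 1.57 (its stop): the arm points along the board's +x, square across the plate. Starts at -0.1 to 0.15. It stays where it is left, turning takes about 1 N at the knob.
- keeper_hinge (a point): Pivot of the keeper arm, on the near (-x) side of the board, at board (-62, -85) mm. The steel arm is 18 mm wide, reaches 87 mm from the pivot, and lies 37 to 45 mm above the worktop, so that it passes 2 mm above the plate. The point lies at its top face.
- keeper_knob (a point): Centre of the top of the round black knob on the keeper arm, 75 mm from the pivot. The knob is 14 mm across and stands from 45 mm to 85 mm above the worktop.
- keeper_tip (a point): Middle of the keeper arm's free end, at the arm's underside, 87 mm from the pivot.
- valve: Bystander: brass ball valve with a red lever, 32 x 115 x 49 mm, on the worktop to the right of the board. Origin at its underside, at one end of its body.
- tape: Bystander: white roll of tape lying flat, 52 mm across, 15 mm high, on the worktop to the right of the board. Origin: centre of its underside.
- cap: Bystander: grey bottle cap, 69 mm across, 24 mm high, on the worktop to the left of the board. Origin: centre of its underside.

How it is judged:
On the way, in this order (a step that is already met when the one before it is completed fails the run):
1. the plate lies flat with its whole scribed line within 5 mm of the board's edge, the keeper arm still parked (below 0.6 rad) (y of line_near in the frame of edge_mid between -0.005 and 0.005 m and y of line_far in the frame of edge_mid between -0.005 and 0.005 m and z of plate in the frame of board between 0.027 and 0.033 m and angle between plate's own z axis and vertical below 0.05 rad and value of joint keeper below 0.6 rad), for 0.2 s.
2. the keeper arm lies across the plate (above 1.35 rad) (value of joint keeper above 1.35 rad), for 0.2 s.
At the end, for the whole second after the job is handed in: The plate lies flat and at rest on the board, overhanging so that both ends of its scribed line are within 5 mm of the steel-faced edge; the keeper arm is at rest at more than 1.35 rad with its free end over the plate (y of line_near in the frame of edge_mid between -0.005 and 0.005 m and y of line_far in the frame of edge_mid between -0.005 and 0.005 m and z of plate in the frame of board between 0.027 and 0.033 m and angle between plate's own z axis and vertical below 0.05 rad and x of keeper_tip in the frame of plate between -0.04 and 0.04 m and value of joint keeper above 1.35 rad and linear speed of plate below 0.01 m/s and velocity of joint keeper between -0.05 and 0.05 rad/s); the robot touches nothing.
It fails at once if the plate is lifted off the board or tipped (more than 8 mm up, or 0.15 rad) (z of plate in the frame of board above 0.038 m or angle between plate's own z axis and vertical above 0.15 rad).
It fails at once if the plate falls off the board (z of plate in the frame of board below 0.018 m).
It fails at once if the ball valve is moved (more than 20 mm) (distance of valve from where it was at the start of the episode above 0.02 m).
It fails at once if the tape roll is moved (more than 20 mm) (distance of tape from where it was at the start of the episode above 0.02 m).
It fails at once if the bottle cap is moved (more than 20 mm) (distance of cap from where it was at the start of the episode above 0.02 m).
It also fails if it takes over 51 s, if anything falls off the work surface, if the arm or the gripper's body presses on something with over 40 N, if the wrist force passes 120 N, or if a joint passes its speed limit or range.

## Robot

A 7-joint arm with a two-finger parallel gripper is mounted at the origin on a cart in front of the work surface, level with it; the furniture and walls round the work are solid. World frame = base frame: x ahead of the robot, y to its left, z up, the work surface at z = 0. Lengths are in m, angles in rad, forces in N, time in s.
With the tool pointing down it reaches from about 0.425 to 0.925 m from the base axis. Payload 6.8 kg.
Tool frame: the origin (TCP) lies on the centre line of the jaws, within the pads' length; the fingertips stand 25 mm ahead of it and the grasp point (between the pads) lies 6 mm ahead of it; z points along the fingers, y is the line along which they close (so a half turn about z gives the same grasp; the last joint's range is limited). The gripper opens to 85 mm and grips with 20 to 120 N. Pads are 22 mm wide; open, the fingers measure 114 mm over their backs; the gripper's body (76 mm by 85 mm) begins 54 mm behind the grasp point. The pads swing forward as they close: fully open they stand 13 mm farther back than shut.
Start: joints at [-1.368, 0.477, 0.022, 1.555, -0.011, 1.109, -0.083], TCP at [0.206, 0.643, 0.256] pointing down, gripper open.
Joint ranges: [-2.96, 2.96], [-0.34, 2.1], [-1.41, 1.46], [0.24, 2.44], [-1.37, 4.51], [0.17, 1.92], [-2.96, 2.96]. Speed limits (rad/s): [2.39, 2.39, 3.14, 3.14, 3.14, 3.14, 3.14].

## Interface

Orientations are given as a rotation vector (axis times angle).
In Python, from bench import telemetry, grab_frame, job gives the robot as it stands.
- The arm moves only by the tool apply_moves, never from a script. Its argument "rows" is a list of rows, each a list of 2 entries, a list of its own where there are three numbers: the shift along the tool's x, y, z each as a share of 250 mm, from -1 to 1, then the turn, a rotation vector about the tool's x, y, z each as a share of pi rad, from -1 to 1. A call has 1 to 10 rows; each row is the pose to reach, as a shift and turn from the pose commanded when the call began, along the tool's axes at that moment, turning the shorter way round; what a row does not reach only later rows make up. A row lasts 1/8 s, in which the tool goes at most 62.5 mm and 10.7 degrees, less where a joint would pass 70% of its speed; a pose out of reach is approached as far as the arm can. A call with a number of a shift or a turn outside -1 to 1 is refused whole. A call with a gripper value outside its range is refused whole. "jaw" is the gripper's target within -1 to 1 (fully open at 1, half-way at 0, shut at -1), set as the call begins (left out, the last holds). The fingers move at their own pace and stop on an object; "newtons" is the grip in N (left out, the last holds). Time passes only in rows, so rows that repeat a pose let the fingers close. It gives the time, the measured TCP pose, the force, the opening and the grip force at its end, in the units of the state.
- telemetry.get_obs(): the state, without advancing time (a new reading comes with each control period).
- grab_frame(name): name is "scene" or "top" or "wrist"; returns a dict with "frame" (420x560x3 uint8, red, green, blue), "vertical_fov" (degrees; the focal length in pixels is half the picture's height over the tangent of half this angle, whatever the lens; pixels are square), "cx", "cy" (the principal point, pixels), "k1" (the pictures are not rectified: a ray, as slopes to the right and down, at radius r is drawn at 1 + k1 r^2 times it, then the intrinsics apply), "origin" and "attitude" of the camera in the world. Camera axes: x right, y up, looking along -z (the intrinsics and any distortion apply to the point x, -y, -z); pixel columns grow to the right and rows downward; lengths in m; the calibration is good to about 2 mm. A picture is of the moment at which its call begins. There is no depth.
- job.hand_in(): hands the job in; it is judged then, once.
The state is a dict: "clock": time; "joints": joint angles; "qvel": joint speeds; "tau": joint torques, N m; "tcp_pos": TCP position; "orientation": TCP orientation; "contact_force": force on the tool from outside, world axes, zero at the start; "moment": the same for the moment, N m; "grip_width": finger opening in m; "gripper_force": force on a finger pad.
Only numpy, scipy, OpenCV 4.12 (cv2) and the standard library are available. Lean on these libraries where they do the work, as an engineer would, in place of code of your own. Each camera call takes 0.05 s, during which the arm holds its last target. There are 200 camera calls.

## Working session

There is one attempt and no reset: what is moved stays moved. The work goes in short steps, Python scripts to look and compute and a tool call to move; the robot and the scene stay as the last step left them, time stands still between calls to the robot, and variables do not carry over. Pictures are saved under pics/ and viewed, at most 11 in all, crops included, and the job is handed in when it is done.

Besides the shell and the picture viewer there is one more tool, called after ">>>" as name(argument=value, ...) on one line, values as JSON. apply_moves: Moves the arm, as the interface text tells. Its arguments: {"type":"object","properties":{"rows":{"type":"array"},"jaw":{"type":"number"},"newtons":{"type":"number"}},"required":["rows"]}

```bash
mkdir -p pics
cat > h.py <<'E'
import numpy as np,cv2
from scipy.spatial.transform import Rotation as R
from bench import telemetry,grab_frame,job
def snap(n,f):
    d=grab_frame(n);cv2.imwrite('pics/'+f+'.png',d['frame'][:,:,::-1]);np.save('pics/'+f+'.npy',{k:v for k,v in d.items()},allow_pickle=True);return d
def load(f): return np.load('pics/'+f+'.npy',allow_pickle=True).item()
def rot(a):
    a=np.array(a,float)
    return a if a.shape==(3,3) else (R.from_rotvec(a).as_matrix() if a.size==3 else R.from_quat(a).as_matrix())
def K(d): 
    f=210/np.tan(np.radians(d['vertical_fov'])/2);return f
def p2w(d,u,v,z):
    f=K(d);x=(u-d['cx'])/f;y=(v-d['cy'])/f
    a,b=x,y
    for _ in range(20):
        s=1+d['k1']*(a*a+b*b);a,b=x/s,y/s
    r=rot(d['attitude'])@np.array([a,-b,-1]);o=np.array(d['origin'])
    return o+r*(z-o[2])/r[2]
def w2p(d,p):
    q=rot(d['attitude']).T@(np.array(p)-d['origin']);a,b=q[0]/-q[2],-q[1]/-q[2]
    s=1+d['k1']*(a*a+b*b);return np.array([a*s*K(d)+d['cx'],b*s*K(d)+d['cy']])
E
python3 - <<'E'
from h import *
d=snap('top','t0')
print({k:v for k,v in d.items() if k!='frame'})
print(telemetry.get_obs())
a=cv2.imread('pics/t0.png');cv2.imwrite('pics/t0b.png',cv2.resize(a,(800,600),interpolation=cv2.INTER_CUBIC))
E
```

```text
{'vertical_fov': 43.36895893111824, 'cx': 278.2937916998323, 'cy': 206.08733691440213, 'k1': -0.03651491655724337, 'origin': array([ 0.14924387, -0.06318507,  1.76201767]), 'attitude': array([ 0.16693323, -0.1732575 , -1.56149134])}
{'clock': 0.05, 'joints': array([-1.36808837,  0.4778215 ,  0.02234704,  1.55644799, -0.01151518,
        1.10930232, -0.08309168]), 'qvel': array([-0.00159556,  0.0022861 , -0.00026217, -0.00165592, -0.00063631,
        0.00085194,  0.00027712]), 'tau': array([ 3.48206566e-03, -5.98296833e+01,  1.61474939e+00, -2.82254040e+01,
        1.26515774e-02,  5.14561325e-03, -3.32999753e-05]), 'tcp_pos': array([0.20627795, 0.64213409, 0.25531293]), 'orientation': array([-4.86202527e-01, -3.10357911e+00,  2.89662008e-03]), 'contact_force': array([0.83269397, 0.62957683, 0.27510474]), 'moment': array([0.03316211, 0.03400397, 0.03827764]), 'gripper_force': 0.0, 'grip_width': 0.08574000824071953}
```

View pics/t0b.png

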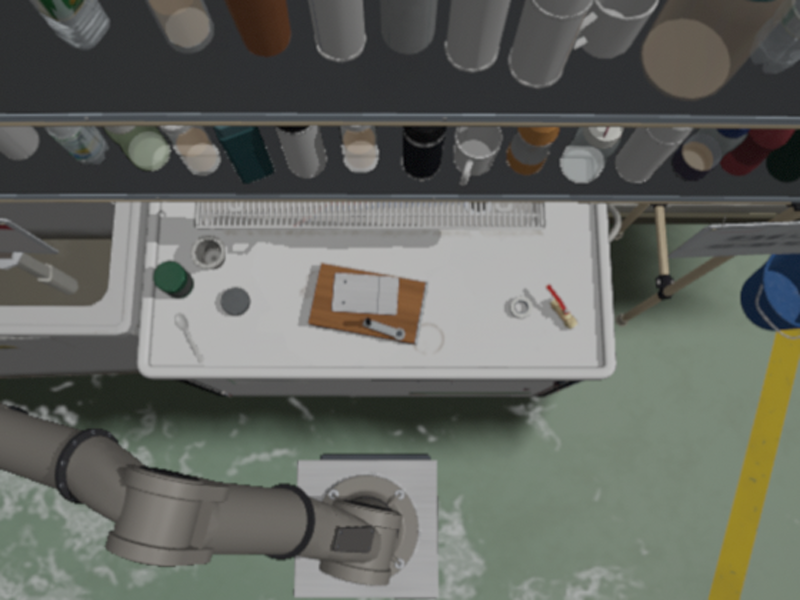

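The view shows the board around (365,305), the plate on it with its scribed line at x≈380, the keeper arm parked at (385,328), and the valve and tape at the right, cap at (235,300). Enlarging.

Run:
```python
import cv2
a=cv2.imread('pics/t0.png')[178:248,208:308];cv2.imwrite('pics/t0c.png',cv2.resize(a,None,fx=8,fy=8,interpolation=cv2.INTER_CUBIC))
```

```text
(no output)
```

View pics/t0c.png

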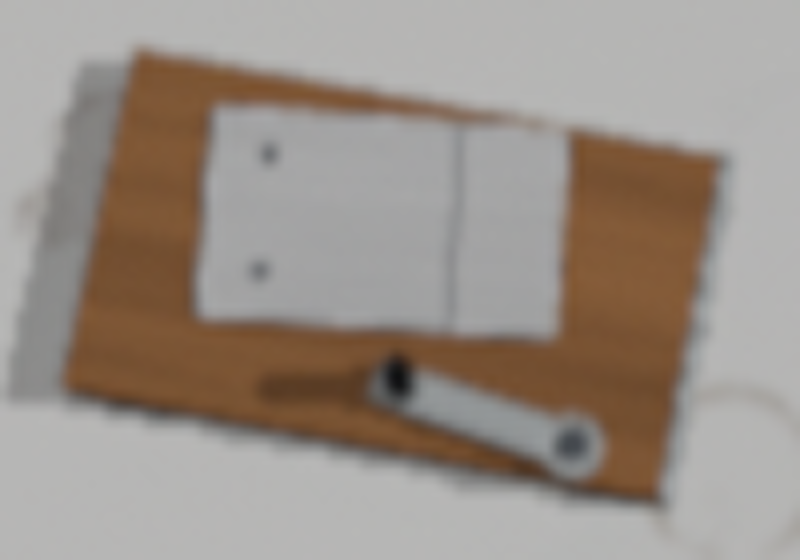

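Crop: board corners (138,50),(725,155),(662,500),(66,385); plate corners (213,103),(570,133),(557,338),(197,320); line (462,125)-(450,332); pivot (572,442), knob (398,380).

Run:
```python
from h import *
d=load('t0')
def P(u,v,z): return p2w(d,u/8+207.5,v/8+177.5,z)
for n,z,l in [('board',.03,[(138,50),(725,155),(662,500),(66,385)]),('plate',.035,[(213,103),(570,133),(557,338),(197,320)]),('line',.035,[(462,125),(450,332)]),('piv',.045,[(572,442)]),('knob',.085,[(400,368)])]:
    p=np.array([P(u,v,z) for u,v in l])[:,:2]; print(n,p.round(4).tolist())
    if len(l)==4: 
        print('c',p.mean(0),'sides',np.linalg.norm(np.roll(p,-1,0)-p,axis=1)); 
        e=p[0]+p[3]-p[1]-p[2]; print('yaw',np.arctan2(-e[0],e[1]))
for (u,v) in [(235,300),(520,307),(548,290),(572,325)]: print(p2w(d,u*.7,v*.7,.02))
o=telemetry.get_obs();print(rot(o['orientation']))
w=grab_frame('wrist');print(rot(o['orientation']).T@(w['origin']-o['tcp_pos']),w['vertical_fov'])
```

```text
board [[0.6076, 0.1119], [0.5626, -0.1366], [0.4157, -0.1096], [0.4633, 0.1384]]
c [0.51231826 0.00102752] sides [0.25250023 0.14935918 0.25257802 0.14667603]
yaw -0.1843155885606299
plate [[0.5833, 0.0792], [0.5707, -0.0712], [0.4829, -0.066], [0.4901, 0.084]]
c [0.53176156 0.00651421] sides [0.1509465  0.08797414 0.15014625 0.09330301]
yaw -0.06552992848555139
line [[0.5741, -0.0258], [0.4853, -0.0214]]
piv [[0.4374, -0.0722]]
knob [[0.4607, -0.0026]]
[0.51811391 0.31416657 0.02      ]
[ 0.50329319 -0.35878369  0.02      ]
[ 0.54463696 -0.42676194  0.02      ]
[ 0.46046405 -0.47997773  0.02      ]
[[-9.52091918e-01  3.05811680e-01 -4.42629694e-04]
 [ 3.05811973e-01  9.52090230e-01 -1.79728865e-03]
 [-1.28208455e-04 -1.84654546e-03 -9.99998287e-01]]
[ 0.07215795 -0.00040211 -0.11780466] 62.276886618720944
```

```bash
cat >> h.py <<'E'
YB=-0.184
def tgt(yaw): # tool down, tool y = board x for yaw
    x=np.array([-np.sin(yaw),np.cos(yaw),0]);z=np.array([0,0,-1.]);return np.c_[x,np.cross(z,x),z]
def go(p,yaw=YB):
    o=telemetry.get_obs();r=rot(o['orientation'])
    s=r.T@(np.array(p)-o['tcp_pos'])/.25;t=R.from_matrix(r.T@tgt(yaw)).as_rotvec()/np.pi
    print('pos',o['tcp_pos'].round(4),'shift',s.round(4),'turn',t.round(4),'clk',o['clock'])
E
python3 -c "
from h import *
go((.55,.103,.2))"
```

```text
pos [0.2063 0.6422 0.2554] shift [-1.9686 -1.6327  0.2247] turn [-4.000e-04  4.000e-04  4.596e-01] clk 0.1
```

>>> apply_moves(rows=[[[-0.17,-0.14,0.0],[0,0,0.04]],[[-0.35,-0.28,0.0],[0,0,0.09]],[[-0.5,-0.42,0.0],[0,0,0.14]],[[-0.67,-0.55,0.0],[0,0,0.19]],[[-0.83,-0.68,0.0],[0,0,0.24]],[[-1,-0.82,0.0],[0,0,0.29]],[[-1,-0.82,0.0],[0,0,0.29]]], jaw=-0.1)

```text
clock: 0.98
tcp_pos: [0.3845, 0.3663, 0.2563]
orientation: [1.813, 2.564, -0.002]
contact_force: [0.1, 1.0, -0.3]
grip_width: 0.0384
gripper_force: 0.0
```

```bash
python3 -c "
from h import *
go((.55,.103,.2))"
```

```text
pos [0.3845 0.3663 0.2563] shift [-1.2133  0.2732  0.2273] turn [1.000e-04 6.000e-04 1.667e-01] clk 0.975
```

>>> apply_moves(rows=[[[-0.25,0.06,0.05],[0,0,0.05]],[[-0.5,0.11,0.1],[0,0,0.1]],[[-0.75,0.17,0.15],[0,0,0.14]],[[-1,0.23,0.2],[0,0,0.167]],[[-1,0.23,0.2],[0,0,0.167]]])

```text
clock: 1.6
tcp_pos: [0.5225, 0.1518, 0.2055]
orientation: [2.412, 2.01, -0.003]
contact_force: [0.1, -0.1, 0.8]
grip_width: 0.0383
gripper_force: 0.0
```

```bash
python3 -c "
from h import *
go((.55,.103,.2));snap('wrist','w1')"
```

```text
pos [0.5225 0.1518 0.2055] shift [-0.1722  0.1435  0.0224] turn [0.     0.0007 0.0008] clk 1.6
```

View pics/w1.png

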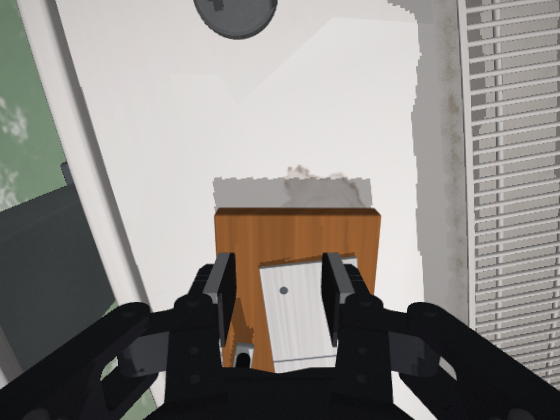

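Wrist view: board +y end top corners at (218,214),(378,214), plate's rear corners (260,266),(357,258), knob at (243,358), cap at top.

```bash
python3 -c "
from h import *
d=load('w1')
for u,v,z in [(218,214,.03),(378,214,.03),(260,266,.035),(357,258,.035)]: print(p2w(d,u,v,z).round(4))
a=p2w(d,218,214,.03);b=p2w(d,378,214,.03);print(np.linalg.norm(a-b),np.arctan2((b-a)[1],(b-a)[0]),(a+b)/2-.26*np.array([.183,.983,0]))
a=p2w(d,260,266,.035);b=p2w(d,357,258,.035);print(np.linalg.norm(a-b),np.arctan2((b-a)[1],(b-a)[0]))
"
```

```text
[0.4655 0.1402 0.03  ]
[0.6053 0.1146 0.03  ]
[0.493  0.0862 0.035 ]
[0.5812 0.078  0.035 ]
0.14210390414592589 -0.18084598020015918 [ 0.48785513 -0.1281931   0.03      ]
0.08848672750202242 -0.0920360609429005
```

>>> apply_moves(rows=[[[-0.165,0.145,0.02],[0,0,0]],[[-0.165,0.145,0.2],[0,0,0]],[[-0.165,0.145,0.38],[0,0,0]],[[-0.165,0.145,0.5],[0,0,0]],[[-0.165,0.145,0.52],[0,0,0]],[[-0.165,0.145,0.52],[0,0,0]],[[-0.165,0.145,0.52],[0,0,0]]])

```text
clock: 2.52
tcp_pos: [0.5506, 0.1096, 0.0777]
orientation: [2.407, 2.019, 0.004]
contact_force: [-0.6, -0.5, 0.3]
grip_width: 0.0385
gripper_force: 0.0
```

```bash
python3 -c "
from h import *
go((.551,.105,.057));snap('wrist','w2')"
```

```text
pos [0.5506 0.1096 0.0777] shift [-0.018   0.0045  0.0827] turn [ 0.0006 -0.0005  0.0029] clk 2.525
```

View pics/w2.png

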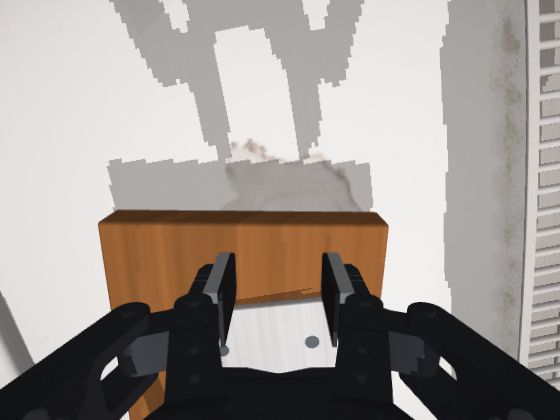

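Fingers hang just behind the plate's rear edge (row ≈300 px between pads at columns 235/325). Checking the tip projection against the edge.

```bash
python3 -c "
from h import *
d=load('w2');o=telemetry.get_obs();r=rot(o['orientation'])
for x in (-.011,.011):
  for y in (-.019,.019):
    for z in (.0,.018,.025): print(x,y,z,w2p(d,o['tcp_pos']+r@[x,y,z]).round(0))
for u,v in [(236,304),(324,297)]: print(p2w(d,u,v,.035).round(4), (r.T@(p2w(d,u,v,.035)-o['tcp_pos'])).round(4))
"
```

```text
-0.011 -0.019 0.0 [231. 323.]
-0.011 -0.019 0.018 [237. 299.]
-0.011 -0.019 0.025 [238. 291.]
-0.011 0.019 0.0 [328. 323.]
-0.011 0.019 0.018 [322. 299.]
-0.011 0.019 0.025 [320. 291.]
0.011 -0.019 0.0 [229. 273.]
0.011 -0.019 0.018 [235. 254.]
0.011 -0.019 0.025 [237. 247.]
0.011 0.019 0.0 [330. 273.]
0.011 0.019 0.018 [324. 254.]
0.011 0.019 0.025 [322. 247.]
[0.5233 0.085  0.035 ] [-0.0289 -0.0227  0.0426]
[0.5695 0.0811 0.035 ] [-0.0247  0.0235  0.0427]
```

>>> apply_moves(rows=[[[0,0,0.05],[0,0,0]],[[0,0,0.08],[0,0,0]],[[0,0,0.1],[0,0,0]],[[0,0,0.108],[0,0,0]],[[0,0,0.108],[0,0,0]],[[0,0,0.108],[0,0,0]]])

```text
clock: 3.32
tcp_pos: [0.5495, 0.1087, 0.0535]
orientation: [-2.406, -2.015, -0.001]
contact_force: [-18.5, -2.1, 55.4]
grip_width: 0.0384
gripper_force: 27.7
```

```bash
python3 -c "
from h import *
go((.551,.105,.05));snap('wrist','w3')"
```

```text
pos [0.5495 0.1087 0.0535] shift [-0.0136  0.0086  0.0139] turn [-0.0007 -0.0009  0.0023] clk 3.325
```

View pics/w3.png

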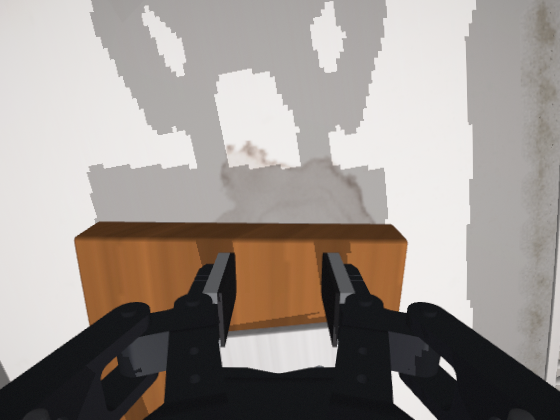

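Fingertips touch the board (55 N down) just behind the plate; raise ~2 mm clear.

>>> apply_moves(rows=[[[0,0,-0.02],[0,0,0]],[[0,0,-0.02],[0,0,0]],[[0,0,-0.02],[0,0,0]]])

```text
clock: 3.75
tcp_pos: [0.5496, 0.1088, 0.0538]
orientation: [-2.408, -2.018, 0.001]
contact_force: [-0.7, 0.4, 3.3]
grip_width: 0.0383
gripper_force: 1.6
```

```bash
python3 -c "
from h import *
go((.551,.105,.0555));o=telemetry.get_obs();print(o['contact_force'])
u=np.array([.182,.983]);
e=(np.array([.5355,.1265])@u+np.array([.5354,.1274])@u)/2-.26
print('edge s',e,'rear target s',e+.105,'tcp s',o['tcp_pos'][:2]@u)"
```

```text
pos [0.5496 0.1088 0.0538] shift [-0.014   0.0081 -0.0067] turn [-0.0002  0.0001  0.0026] clk 3.75
[-0.65202736  0.39747348  3.31555007]
edge s -0.03775624999999999 rear target s 0.06724375 tcp s 0.20696947269878943
```

>>> apply_moves(rows=[[[0,0,-0.007],[0,0,0.002]],[[-0.04,0,-0.007],[0,0,0.002]],[[-0.08,0,-0.007],[0,0,0.002]],[[-0.12,0,-0.007],[0,0,0.002]],[[-0.16,0,-0.007],[0,0,0.002]],[[-0.2,0,-0.007],[0,0,0.002]],[[-0.24,0,-0.007],[0,0,0.002]],[[-0.28,0,-0.007],[0,0,0.002]],[[-0.32,0,-0.007],[0,0,0.002]],[[-0.32,0,-0.007],[0,0,0.002]]])

```text
clock: 5.0
tcp_pos: [0.5354, 0.0286, 0.056]
orientation: [2.416, 2.008, -0.001]
contact_force: [-0.3, 0.3, -0.5]
grip_width: 0.0383
gripper_force: 0.0
```

```bash
python3 -c "
from h import *
go((.551,.105,.0555));o=telemetry.get_obs();print(o['contact_force'],o['tcp_pos'][:2]@[.182,.983])
a=snap('top','t1')['frame'][178:253,208:308,::-1];cv2.imwrite('pics/t1c.png',cv2.resize(a,None,fx=8,fy=8,interpolation=cv2.INTER_CUBIC))"
```

```text
pos [0.5354 0.0286 0.056 ] shift [0.3117 0.0056 0.0018] turn [-0.0001  0.0002  0.0001] clk 5.0
[-0.28677324  0.28891608 -0.54694827] 0.12559642540255114
```

View pics/t1c.png

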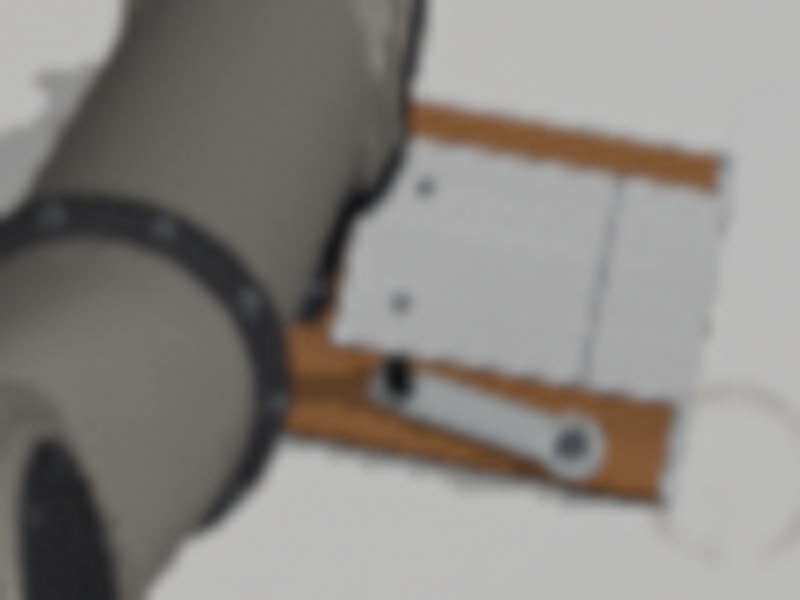

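The plate is now parallel to the board, line from (620,182) to (585,382), keeper unmoved.

```bash
python3 -c "
from h import *
d=load('t1');u=np.array([.182,.983])
for a,b,z in [(620,182,.035),(585,382,.035),(732,155,.03),(670,500,.03),(722,155,.03),(662,500,.03)]: print(p2w(d,a/8+207.5,b/8+177.5,z)[:2]@u)"
```

```text
0.009377250698764125
0.008189859277294024
-0.034756345379320784
-0.035355062726131294
-0.030614457350424888
-0.03210027649684081
```

>>> apply_moves(rows=[[[-0.04,0,0],[0,0,0]],[[-0.08,0,0],[0,0,0]],[[-0.11,0,0],[0,0,0]],[[-0.14,0,0],[0,0,0]],[[-0.14,0,0],[0,0,0]],[[-0.14,0,0],[0,0,0]]])

```text
clock: 5.8
tcp_pos: [0.5294, -0.0044, 0.056]
orientation: [-2.414, -2.01, 0.0]
contact_force: [0.4, -0.5, -0.7]
grip_width: 0.0382
gripper_force: 0.0
```

>>> apply_moves(rows=[[[0.05,0,0],[0,0,0]],[[0.05,0,-0.2],[0,0,0]],[[0.05,0,-0.45],[0,0,0]],[[-0.15,0,-0.5],[0,0,0]],[[-0.4,0,-0.5],[0,0,0]],[[-0.65,0,-0.5],[0,0,0]],[[-0.8,0,-0.5],[0,0,0]],[[-0.8,0,-0.5],[0,0,0]],[[-0.8,0,-0.5],[0,0,0]]])

```text
clock: 6.92
tcp_pos: [0.4938, -0.1996, 0.1809]
orientation: [-2.412, -2.012, -0.001]
contact_force: [0.5, 0.4, -0.3]
grip_width: 0.0383
gripper_force: 0.0
```

```bash
python3 -c "
from h import *
go((.5294,-.0044,.056));snap('wrist','w4')"
```

```text
pos [ 0.4938 -0.1996  0.1809] shift [7.934e-01 1.000e-04 5.001e-01] turn [-0.0001 -0.0002  0.0011] clk 6.925
```

View pics/w4.png

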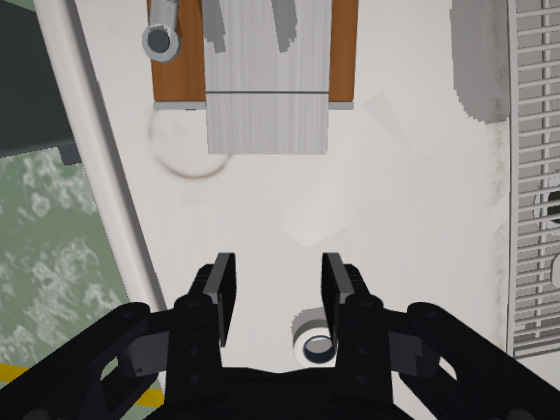

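Line at row ≈93 (cols 206–329); steel strip rows ≈102–109 at both sides. Sub-pixel profile next.

```bash
python3 -c "
from h import *
d=load('w4');g=d['frame'].astype(int)
for c in (185,342): print(c,[(r,*g[r,c-6:c+7].mean(0).round().astype(int).tolist()) for r in range(97,114)])
for c in (212,268,322): print(c,g[88:98,c-4:c+5].mean((1,2)).round())
u=np.array([.182,.983])
for n,a,b,z in [('line',212,93,.035),('line',322,93,.035),('top',185,102,.03),('bot',185,109,.03),('top',342,102,.03),('bot',342,109,.03),('front',208,154,.035),('front',327,154,.035)]: p=p2w(d,a,b,z);print(n,p.round(4),round(p[:2]@u,4))
print(d['origin'],rot(d['attitude'])[:,2], w2p(d,[.488,-.132,.03]),w2p(d,[.488,-.132,.0]))"
```

```text
185 [(97, 119, 74, 39), (98, 118, 74, 38), (99, 116, 72, 38), (100, 100, 64, 36), (101, 105, 99, 96), (102, 140, 142, 142), (103, 150, 152, 153), (104, 150, 152, 152), (105, 150, 152, 152), (106, 150, 152, 152), (107, 150, 152, 153), (108, 148, 150, 151), (109, 127, 127, 127), (110, 176, 173, 171), (111, 198, 194, 192), (112, 200, 196, 193), (113, 200, 196, 193)]
342 [(97, 129, 81, 42), (98, 129, 81, 42), (99, 126, 79, 42), (100, 123, 77, 40), (101, 84, 68, 58), (102, 133, 134, 135), (103, 150, 153, 153), (104, 150, 152, 152), (105, 148, 151, 151), (106, 147, 150, 150), (107, 146, 148, 148), (108, 144, 146, 146), (109, 149, 150, 149), (110, 205, 201, 199), (111, 204, 201, 199), (112, 204, 201, 199), (113, 204, 202, 199)]
212 [166. 166. 161. 113.  74. 128. 161. 167. 167. 167.]
268 [172. 173. 173. 104.  77. 123. 172. 173. 173. 173.]
322 [172. 173. 173. 129.  83.  97. 165. 173. 173. 173.]
line [ 0.4602 -0.1118  0.035 ] -0.0262
line [ 0.5389 -0.1262  0.035 ] -0.026
top [ 0.438 -0.114  0.03 ] -0.0324
bot [ 0.4368 -0.119   0.03  ] -0.0374
top [ 0.5532 -0.1352  0.03  ] -0.0322
bot [ 0.5525 -0.1402  0.03  ] -0.0372
front [ 0.4472 -0.1546  0.035 ] -0.0706
front [ 0.536  -0.1708  0.035 ] -0.0704
[ 0.5061161  -0.12941138  0.2987092 ] [0.05070517 0.2761652  0.95977173] [255.27071837 113.63461637] [257.58284719 112.83400002]
```

>>> apply_moves(rows=[[[0.25,0,0],[0,0,0]],[[0.5,0,0],[0,0,0]],[[0.75,0,0],[0,0,0]],[[0.84,0,0],[0,0,0]],[[0.84,0,0],[0,0,0]],[[0.84,0,0.2],[0,0,0]],[[0.84,0,0.4],[0,0,0]],[[0.84,0,0.5],[0,0,0]],[[0.84,0,0.5],[0,0,0]]])

```text
clock: 8.1
tcp_pos: [0.5311, 0.0043, 0.0554]
orientation: [2.415, 2.009, -0.002]
contact_force: [0.7, 0.3, 0.2]
grip_width: 0.0382
gripper_force: 0.0
```

```bash
python3 -c "
from h import *
go((.5294,-.0044,.056));o=telemetry.get_obs();print(o['tcp_pos'][:2]@[.182,.983],o['contact_force'])"
```

```text
pos [0.5311 0.0043 0.0554] shift [-0.0356 -0.0004 -0.0022] turn [-0.0002  0.0003  0.0003] clk 8.1
0.10092740218699302 [0.72483516 0.28623141 0.167947  ]
```

>>> apply_moves(rows=[[[-0.03,0,0],[0,0,0]],[[-0.055,0,0],[0,0,0]],[[-0.075,0,0],[0,0,0]],[[-0.084,0,0],[0,0,0]],[[-0.084,0,0],[0,0,0]],[[-0.084,0,0],[0,0,0]]])

```text
clock: 8.85
tcp_pos: [0.5274, -0.0152, 0.056]
orientation: [2.414, 2.011, -0.0]
contact_force: [-0.6, 0.3, 0.6]
grip_width: 0.0384
gripper_force: 0.0
```

```bash
python3 -c "
from h import *
o=telemetry.get_obs();print(o['tcp_pos'],o['tcp_pos'][:2]@[.182,.983],o['contact_force'])"
```

```text
[ 0.52738828 -0.01521216  0.05602821] 0.08103111108997965 [-0.64112952  0.33828853  0.63200465]
```

>>> apply_moves(rows=[[[-0.004,0,0],[0,0,0]],[[-0.004,0,0],[0,0,0]],[[0.046,0,0],[0,0,0]],[[0.046,0,-0.25],[0,0,0]],[[0.046,0,-0.45],[0,0,0]],[[-0.15,0,-0.5],[0,0,0]],[[-0.4,0,-0.5],[0,0,0]],[[-0.65,0,-0.5],[0,0,0]],[[-0.75,0,-0.5],[0,0,0]],[[-0.75,0,-0.5],[0,0,0]]])

```text
clock: 10.1
tcp_pos: [0.4929, -0.2013, 0.1812]
orientation: [2.418, 2.005, -0.001]
contact_force: [0.2, 1.0, -0.2]
grip_width: 0.0383
gripper_force: 0.0
```

```bash
python3 -c "
from h import *
go((.5294,-.0044,.056));d=snap('wrist','w5')
cv2.imwrite('pics/w5c.png',cv2.resize(d['frame'][0:150,110:390,::-1],(800,429),interpolation=cv2.INTER_CUBIC))"
```

```text
pos [ 0.4929 -0.2013  0.1812] shift [ 0.8015 -0.0024  0.5001] turn [ 0.      0.0002 -0.0006] clk 10.1
```

View pics/w5c.png

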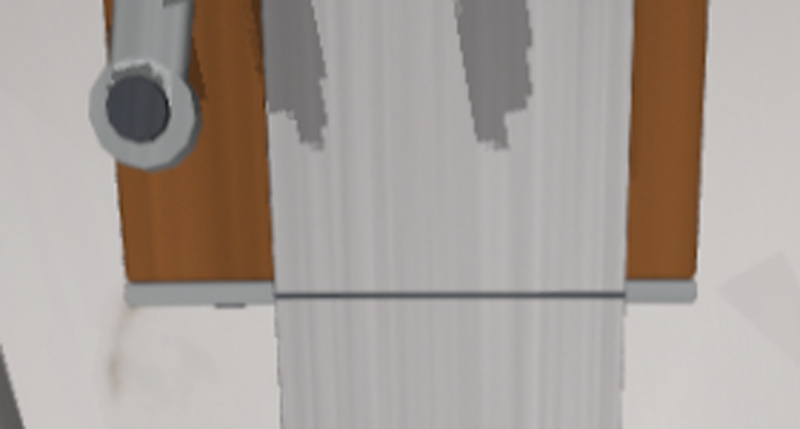

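Line now lies in the steel strip ~3 px inside its outer edge at both ends (≈2 mm, within 5 mm). Verify numerically and plan the knob push.

```bash
cat >> h.py <<'E'
T=np.array([np.cos(YB),np.sin(YB)]);S=np.array([-np.sin(YB),np.cos(YB)]);PIV=np.array([.436,-.0725])
def push(th,gap,z=.08,off=.15): # pusher pose: tool centre 'gap' behind knob at angle th
    p=PIV+.075*(np.sin(th)*T+np.cos(th)*S)-gap*(np.cos(th)*T-np.sin(th)*S)
    return np.r_[p,z],YB-(th-off)
E
python3 -c "
from h import *
d=load('w5');g=d['frame'].astype(int)
for c in (185,342): print(c,[(r,g[r,c-6:c+7].mean().round()) for r in range(96,110)])
for c in (212,268,322): print(c,g[99:107,c-4:c+5].mean((1,2)).round())
u=S
for n,a,b,z in [('line',212,103,.035),('line',322,103,.035),('bot',185,106,.03),('bot',342,106,.03),('piv',158,37.3,.045)]: p=p2w(d,a,b,z);print(n,p.round(4),round(p[:2]@u,4))
p,y=push(.15,.028);print(p);go(np.r_[p[:2],.18],y);print(telemetry.get_obs()['joints'].round(2))"
```

```text
185 [(96, np.float64(75.0)), (97, np.float64(74.0)), (98, np.float64(94.0)), (99, np.float64(130.0)), (100, np.float64(148.0)), (101, np.float64(151.0)), (102, np.float64(151.0)), (103, np.float64(151.0)), (104, np.float64(151.0)), (105, np.float64(148.0)), (106, np.float64(139.0)), (107, np.float64(162.0)), (108, np.float64(191.0)), (109, np.float64(196.0))]
342 [(96, np.float64(78.0)), (97, np.float64(85.0)), (98, np.float64(121.0)), (99, np.float64(148.0)), (100, np.float64(151.0)), (101, np.float64(150.0)), (102, np.float64(149.0)), (103, np.float64(148.0)), (104, np.float64(145.0)), (105, np.float64(152.0)), (106, np.float64(182.0)), (107, np.float64(202.0)), (108, np.float64(202.0)), (109, np.float64(202.0))]
212 [167. 167. 159. 123.  79. 121. 159. 167.]
268 [173. 173. 160. 118.  90. 137. 169. 173.]
322 [173. 173. 153. 105.  83. 133. 168. 173.]
line [ 0.4583 -0.1205  0.035 ] -0.0346
line [ 0.5374 -0.1354  0.035 ] -0.0348
bot [ 0.4369 -0.1185  0.03  ] -0.0365
bot [ 0.5524 -0.1403  0.03  ] -0.0369
piv [ 0.4338 -0.0715  0.045 ] 0.0091
[0.43413416 0.00753448 0.08      ]
pos [ 0.4935 -0.1994  0.1809] shift [ 0.7707 -0.3844  0.0041] turn [-0.0001 -0.0001  0.0002] clk 10.15
[-0.18  0.37  0.56  2.   -0.26  0.84  0.34]
```

>>> apply_moves(rows=[[[0.22,-0.11,0],[0,0,0]],[[0.44,-0.22,0],[0,0,0]],[[0.66,-0.33,0],[0,0,0]],[[0.77,-0.385,0],[0,0,0]],[[0.77,-0.385,0],[0,0,0]],[[0.77,-0.385,0],[0,0,0]]], jaw=-1)

```text
clock: 10.9
tcp_pos: [0.4339, 0.0079, 0.1811]
orientation: [2.412, 2.013, 0.0]
contact_force: [0.4, -0.6, -0.4]
grip_width: -0.0001
gripper_force: 0.0
```

```bash
python3 -c "
from h import *
p,y=push(.15,.028);go(p,y);d=snap('wrist','w6');print(telemetry.get_obs()['grip_width'])"
```

```text
pos [0.4339 0.0079 0.1811] shift [-0.0011  0.0011  0.4046] turn [ 0.0001 -0.      0.0012] clk 10.9
-0.0002791682258028819
```

View pics/w6.png

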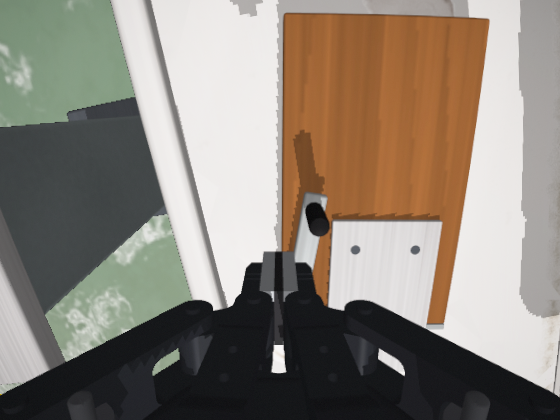

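Knob top at (314,209), base (319,230); closed fingertips at columns 245–315.

```bash
python3 -c "
from h import *
d=load('w6');o=telemetry.get_obs();r=rot(o['orientation'])
for a,b,z in [(314,209,.085),(320,229,.045),(298,267,.045)]: p=p2w(d,a,b,z);print(p.round(4),(r.T@(p-o['tcp_pos'])).round(4))
p=p2w(d,314,209,.085)[:2]-PIV;print(np.linalg.norm(p),np.arctan2(p@T,p@S))
for y in(-.0145,.0145): print(w2p(d,o['tcp_pos']+r@[.011,y,.025]),w2p(d,o['tcp_pos']+r@[-.011,y,.025]))"
```

```text
[0.4573 0.0109 0.085 ] [0.0079 0.0222 0.0961]
[ 0.4615 -0.0186  0.045 ] [-0.0203  0.0317  0.1361]
[ 0.4395 -0.0476  0.045 ] [-0.0528  0.0153  0.1361]
0.08604218359867291 0.06596308215359345
[247.25134404 248.1247451 ] [248.41651141 292.0003152 ]
[312.53797565 248.26848717] [311.01592998 292.13093231]
```

```bash
python3 -c "
from h import *
d=load('w6');o=telemetry.get_obs();r=rot(o['orientation'])
for a,b,z in [(319,227,.085),(314.5,210,.045)]:
  p=p2w(d,a,b,z);q=p[:2]-PIV;print(p.round(4),(r.T@(p-o['tcp_pos'])).round(4),np.linalg.norm(q),np.arctan2(q@T,q@S))
"
```

```text
[ 0.4587 -0.0019  0.085 ] [-0.0044  0.0259  0.0961] 0.07419030585817687 0.12645916005404242
[ 0.4596 -0.0026  0.045 ] [-0.0049  0.027   0.1361] 0.07381974758914434 0.1418370374565627
```

>>> apply_moves(rows=[[[0,0,0.15],[0,0,0]],[[0,0,0.3],[0,0,0]],[[0,0,0.39],[0,0,0]],[[0,0,0.4],[0,0,0]],[[0,0,0.4],[0,0,0]]])

```text
clock: 11.58
tcp_pos: [0.4342, 0.0065, 0.0815]
orientation: [2.415, 2.008, 0.0]
contact_force: [0.3, 0.4, 1.2]
grip_width: -0.0
gripper_force: 0.0
```

```bash
python3 -c "
from h import *
o=telemetry.get_obs();print(o['tcp_pos'],o['contact_force'])
r=rot(o['orientation'])
for th in np.arange(.2,1.5,.1):
  p,y=push(th,.0225,.08,.15)
  s=r.T@(p-o['tcp_pos'])/.25;t=R.from_matrix(r.T@tgt(y)).as_rotvec()/np.pi;print(round(th,2),s.round(3),t.round(3)[2])"
```

```text
[0.43418426 0.00649663 0.08147012] [0.26226462 0.3502614  1.20921035]
0.2 [0.003 0.036 0.006] 0.016
0.3 [0.004 0.068 0.006] 0.048
0.4 [0.002 0.099 0.006] 0.08
0.5 [-0.003  0.13   0.006] 0.112
0.6 [-0.011  0.16   0.006] 0.143
0.7 [-0.022  0.189  0.006] 0.175
0.8 [-0.036  0.217  0.006] 0.207
0.9 [-0.052  0.244  0.006] 0.239
1.0 [-0.072  0.269  0.006] 0.271
1.1 [-0.093  0.291  0.006] 0.303
1.2 [-0.117  0.312  0.006] 0.334
1.3 [-0.143  0.33   0.006] 0.366
1.4 [-0.17   0.345  0.006] 0.398
```

>>> apply_moves(rows=[[[0.003,0.036,0],[0,0,0.016]],[[0.004,0.068,0],[0,0,0.048]],[[0.002,0.099,0],[0,0,0.08]],[[-0.003,0.13,0],[0,0,0.112]],[[-0.011,0.16,0],[0,0,0.143]],[[-0.022,0.189,0],[0,0,0.175]],[[-0.036,0.217,0],[0,0,0.207]],[[-0.052,0.244,0],[0,0,0.239]],[[-0.072,0.269,0],[0,0,0.271]],[[-0.072,0.269,0],[0,0,0.271]]])

```text
clock: 12.82
tcp_pos: [0.4979, -0.0229, 0.0818]
orientation: [3.028, 0.833, 0.003]
contact_force: [-0.5, 0.2, -0.5]
grip_width: 0.0001
gripper_force: 0.0
```

```bash
python3 -c "
from h import *
o=telemetry.get_obs();print(o['tcp_pos'],o['contact_force'],push(1.0,.0225))
snap('top','t2')
a=load('t2')['frame'][178:253,208:308,::-1];cv2.imwrite('pics/t2c.png',cv2.resize(a,None,fx=8,fy=8,interpolation=cv2.INTER_CUBIC))
r=rot(o['orientation'])
for th in np.arange(1.1,1.65,.1):
  p,y=push(th,.0225,.08,.15)
  s=r.T@(p-o['tcp_pos'])/.25;t=R.from_matrix(r.T@tgt(y)).as_rotvec()/np.pi;print(round(th,2),s.round(3),t.round(3)[2])"
```

```text
[ 0.49787097 -0.02289442  0.08183354] [-0.54324899  0.24711352 -0.50105611] (array([ 0.49697165, -0.0233705 ,  0.08      ]), -1.034)
1.1 [-0.001  0.031  0.007] 0.032
1.2 [-0.001  0.062  0.007] 0.064
1.3 [-0.005  0.093  0.007] 0.095
1.4 [-0.011  0.124  0.007] 0.127
1.5 [-0.021  0.154  0.007] 0.159
1.6 [-0.033  0.183  0.008] 0.191
```

View pics/t2c.png

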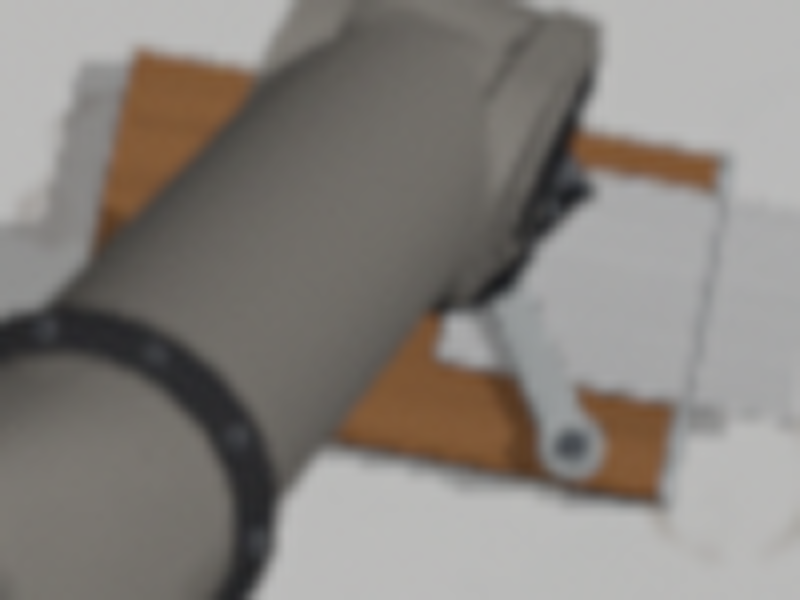

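The arm follows at about 0.93 rad, plate line still on the edge. Continue to ~1.5.

>>> apply_moves(rows=[[[-0.001,0.031,0],[0,0,0.032]],[[-0.001,0.062,0],[0,0,0.064]],[[-0.005,0.093,0],[0,0,0.095]],[[-0.011,0.124,0],[0,0,0.127]],[[-0.02,0.154,0],[0,0,0.159]],[[-0.03,0.176,0],[0,0,0.18]],[[-0.03,0.176,0],[0,0,0.18]],[[-0.03,0.176,0],[0,0,0.18]]])

```text
clock: 13.88
tcp_pos: [0.5127, -0.064, 0.0812]
orientation: [-3.141, 0.041, -0.0]
contact_force: [0.3, -0.5, 0.6]
grip_width: 0.0003
gripper_force: 0.0
```

>>> apply_moves(rows=[[[0,-0.06,0],[0,0,0]],[[0,-0.06,-0.2],[0,0,0]],[[0,-0.06,-0.45],[0,0,0]],[[0,-0.3,-0.6],[0,0,0]],[[0,-0.55,-0.6],[0,0,0]],[[0,-0.8,-0.6],[0,0,0]],[[0,-1,-0.6],[0,0,0]],[[0,-1,-0.6],[0,0,0]]])

```text
clock: 14.88
tcp_pos: [0.5185, 0.1928, 0.2303]
orientation: [-3.141, 0.026, 0.001]
contact_force: [0.1, -0.5, 0.1]
grip_width: -0.0003
gripper_force: 0.0
```

```bash
python3 -c "
from h import *
snap('top','t3')
a=load('t3')['frame'][178:253,208:308,::-1];cv2.imwrite('pics/t3c.png',cv2.resize(a,None,fx=8,fy=8,interpolation=cv2.INTER_CUBIC))"
```

```text
(no output)
```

View pics/t3c.png

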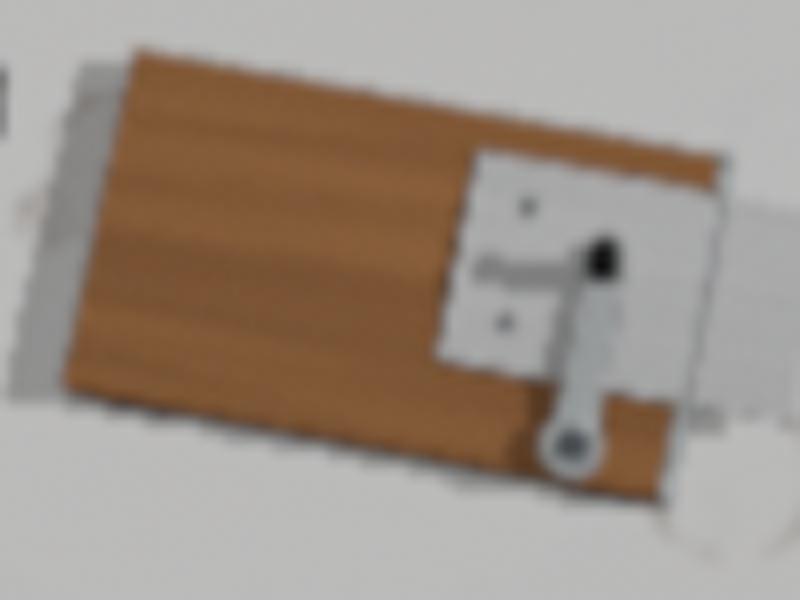

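Keeper lies across the plate, knob base ≈(600,265), pivot (572,442), line along the edge. Check the angle.

```bash
python3 -c "
from h import *
d=load('t3')
c=p2w(d,572/8+207.5,442/8+177.5,.045)[:2]
for a,b,z in [(600,267,.045),(605,247,.085),(598,270,.045)]:
  for P in (PIV,c):
    q=p2w(d,a/8+207.5,b/8+177.5,z)[:2]-P;print(np.linalg.norm(q),np.arctan2(q@T,q@S))"
```

```text
0.075904475059056 1.5352967479021637
0.07453634640284904 1.5415969739300086
0.0760271395108771 1.5556782261277926
0.07466904313169417 1.5623397762232498
0.07452278884630087 1.5268143311455993
0.07315068048767241 1.533074852192945
```

```bash
python3 -c "
from h import *
print(job.hand_in())"
```

```text
the job is handed in; nothing more can be done
None
```

The job is handed in: the scribed line measured about 2 mm inside the steel-faced edge at both ends, and the keeper arm was then swung square across the plate to about 1.53 rad. I judged the line unmoved from the last overhead view without re-measuring it. The arm was never taken near the valve, tape or cap, and no verdict came back.

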